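# Shut, fasten and start the light-cure box

### The arm

A 7-joint arm with a two-finger parallel gripper is mounted at the origin on a cart in front of the work surface, level with it; the furniture and walls round the work are solid. World frame = base frame: x ahead of the robot, y to its left, z up, the work surface at z = 0. Lengths are in m, angles in rad, forces in N, time in s.
With the tool pointing down it reaches from about 0.35 to 0.9 m from the base axis. Payload 7.2 kg.
Tool frame: the origin (TCP) lies on the front face of the gripper's body, between the roots of the fingers; the fingertips stand 80 mm ahead of it and the grasp point (between the pads) lies 61 mm ahead of it; z points along the fingers, y is the line along which they close (so a half turn about z gives the same grasp; the last joint's range is limited). The gripper opens to 88 mm and grips with 3 to 60 N. Pads are 20 mm wide; open, the fingers measure 115 mm over their backs; the gripper's body (75 mm by 178 mm) begins 61 mm behind the grasp point.
Start: joints at [1.068, 0.411, -0.013, 1.596, 0.006, 1.134, -0.082], TCP at [0.263, -0.567, 0.303] pointing down, gripper open.
Joint ranges: [-2.95, 2.95], [-0.29, 1.99], [-1.47, 1.44], [0.14, 2.54], [-1.03, 4.17], [0.13, 1.85], [-2.86, 2.86]. Speed limits (rad/s): [2.39, 2.39, 3.01, 3.01, 3.14, 3.14, 3.14].

### API

Orientations are given as a rotation vector (axis times angle).
In Python, from bench import robot, cams, sensors, job_done gives the robot as it stands (robot), with the cameras (cams), the job as plain functions and the readings (sensors).
- The arm moves only by the shell command python3 nudge.py FILE [OPENING] [FORCE], which reads ROWS from the file FILE. ROWS is a JSON list that holds a single list of rows (three levels of brackets), with 1 to 5 rows, each of 6 numbers: dx, dy, dz in units of 5 mm, then a rotation vector rx, ry, rz in units of 0.1 rad; each row shifts and turns the commanded pose from where the row before left it, along the tool's axes as they then stand; what a row does not reach is not made up. A row lasts 1/12 s, in which the tool goes at most 0.0417 m and 0.125 rad, less where a joint would pass 70% of its speed; a pose out of reach is approached as far as the arm can. OPENING is the opening from 0.0 (shut) to 1.0 (fully open), set as the command begins (- or left out keeps the last). The fingers move at their own pace and stop on an object; FORCE is the grip in N (left out, the last holds). Time passes only in rows, so rows that do not move let the fingers close. It prints the time, the measured TCP pose, the force, the opening and the grip force at its end. Input that does not fit is refused with a message, and nothing moves.
- sensors.sense(): the state, without advancing time (a new reading comes with each control period).
- cams.snapshot(name): name is "scene" or "top" or "wrist"; returns the picture (400x640x3 uint8, red, green, blue); there is no depth.
- cams.camera_params(name): a dict with "fx", "fy", "cx", "cy" (pixels), "T" (4x4, takes a point from camera to world coordinates). Camera axes: x right, y down, z forward; pixel columns grow to the right and rows downward; lengths in m; the calibration is good to about 2 mm. A picture is of the moment at which its call begins: read the wrist's pose just before it. camera_params takes no time and is no camera call; for the wrist camera it gives the pose at the moment of the call.
- job_done(): hands the job in; it is judged then, once.
The state is a dict: "time": time; "joints": joint angles; "joint_velocities": joint speeds; "joint_efforts": joint torques, N m; "tcp_pos": TCP position; "tool_rot": TCP orientation; "contact_force": force on the tool from outside, world axes, zero at the start; "ft_torque": the same for the moment, N m; "grip_width": opening from 0.0 (shut) to 1.0 (fully open); "gripper_force": force on a finger pad.
Only numpy, scipy, OpenCV 4.12 (cv2) and the standard library are available. Lean on these libraries where they do the work, as an engineer would, in place of code of your own. Each camera call takes 0.05 s, during which the arm holds its last target. There are 200 camera calls.

### The job

Start the cure of the bonded casting: lower the cure box's lid gently until it is fully shut and swing the turnbutton on the front ledge fully across the lid's edge, then twist the long-lever start switch on the panel clockwise to its stop, hold it there a moment and let it spring back. Do not work the start switch before the lid is shut and fastened, leave the round timer dial as it is set and the casting where it lies, and knock none of the bottles over.

Things in the scene. Friction and masses are not known exactly. Their poses are not given: they have to be found in the camera images.
- cure_box: light-cure box, fixed: grey housing 273 x 490 x 80 mm (x, y, z). Origin: on the underside, 7 mm behind its middle; +x to its back (hinge side), +y to its left, z up. Ledge and panel tops at z 80 mm. Ledge: x -143 to -97 mm, in front of the lid, which covers y -112 to 242 mm. Control panel: flat strip on the right, y -124 to -236 mm
- lid (a joint): hinge of the white lid, rad: 0 = fully shut, grows as it opens upward (starts at 0.55 to 0.95). Stiff: it stays where it is left; pressing its tab with 1 to 4 N lowers it. Plate 202 (front to hinge) x 354 x 10 mm; shut, its top is 91 mm above the bench; the lamp hood on it (from 41 mm behind its front edge) stands 19 mm higher
- lid_hinge (a point): middle of the hinge line, at the back of the box at (105, 65, 80) mm in its frame; the line runs along the box's y
- lid_tab (a point): top of the finger tab at the middle of the lid's front edge: 76 mm wide, sticks out 25 mm forward of the lid plate, 8 mm thick. This point is 212 mm from the hinge line along the lid, 11 mm above its underside, and moves with the lid; its own +z is square to the lid's upper face
- latch (a joint): the turnbutton, rad: 0 = its arm points to the right along the lid's front edge, pi/2 = its arm points to the back, square across the lid's front edge; grows counter-clockwise from above, stop at 1.6. Starts between -0.25 and 0.25, stays where it is left (friction 0.06 N m, 2 to 3 N at the arm). The lid cannot pass it
- latch_pivot (a point): pivot axis of the turnbutton, on the front ledge at (-119, -55) mm in the box's frame, 22 mm in front of the lid plate; the point is at the turnbutton's top, 106 mm above the bench
- latch_tip (a point): top of the turnbutton's arm, 34 mm from the pivot axis, 2 mm short of its end. The steel arm is 14 mm wide and 14 mm tall, from 92.5 to 106.5 mm above the bench (1.5 mm above the shut lid); a 14 mm stub lies on the other side of the pivot
- start_lever (a joint): the start switch, rad: 0 = at rest, grows clockwise from above, stop at 1.15. A spring pushes it back to 0 from anywhere: 0.09 N m at rest, 0.22 N m at the stop (about 6.5 N at 34 mm from the axis)
- start_pivot (a point): axis of the start switch, on the panel's front part at (-45, -180) mm in the box's frame; the point is 110 mm above the bench, near the lever's top
- start_tip (a point): end of the start switch's lever, 46 mm from the axis, 111 mm above the bench. Black straight lever, 11 mm wide, 24 mm tall (from 87 to 111 mm above the bench), with a 12 mm stub on the other side of the axis. At rest it points toward the box's back, 0.58 rad to the left of its x axis; at the stop 0.57 rad to the right
- timer_mark (a point): white mark on the round black timer dial (40 mm wide, 16 mm tall, on the panel's rear part at (52, -180) mm in the box's frame), 17 mm from the dial's axis, 98 mm above the bench. The dial stays where it is set and is to be left alone
- casting: grey cast tray 153 x 306 x 31 mm with a strip bonded across it, lying loose in the box's bay (floor 44 mm above the bench), below the lid; origin: middle of its underside. It stays as it lies
- glue_white: white bottle, 34 mm wide, 88 mm tall, standing to the left of the box; origin: middle of its underside, z up
- glue_black: dark bottle, 34 mm wide, 88 mm tall, standing to the left of the box; origin: middle of its underside, z up
- solvent: brown bottle, 39 mm wide, 98 mm tall, standing to the right of the box; origin: middle of its underside, z up

How it is judged:
By the outcome, as a careful person would: the job done as asked, in the order asked, and still so for the second after the job is handed in, with the robot touching nothing.
It also fails if it takes over 67 s, if anything falls off the work surface, if the arm or the gripper's body presses on something with over 40 N, if the wrist force passes 120 N, or if a joint passes its speed limit or range.

## Working session

There is one attempt and no reset: what is moved stays moved. The work goes in short steps, Python scripts to look and compute and a shell command to move; the robot and the scene stay as the last step left them, time stands still between calls to the robot, and variables do not carry over. Pictures are saved under pics/ and viewed, at most 10 in all, crops included, and the job is handed in when it is done.

```bash
ls; mkdir -p pics; python3 - <<'E'
from bench import robot, cams, sensors, job_done
import cv2,numpy as np
np.set_printoptions(precision=4,suppress=True)
s=sensors.sense();print(s)
for n in("top","scene"):
    p=cams.camera_params(n);print(p)
    cv2.imwrite(f"pics/{n}0.png",cams.snapshot(n)[:,:,::-1])
E
```

```text
bench.py
nudge.py
pics
{'time': 0.0, 'joints': array([ 1.0678,  0.4119, -0.0127,  1.597 ,  0.0056,  1.1343, -0.0822]), 'joint_velocities': array([ 0.0008, -0.002 ,  0.001 ,  0.0016,  0.0001,  0.0006,  0.0012]), 'joint_efforts': array([  0.0004, -58.7963,   0.6418, -29.1071,  -0.0539,   0.0185,
         0.0001]), 'tcp_pos': array([ 0.2631, -0.5665,  0.3018]), 'tool_rot': array([-3.0661, -0.6774,  0.0007]), 'contact_force': array([-0.2352,  0.423 , -0.0239]), 'ft_torque': array([-0.0533,  0.0372,  0.0056]), 'gripper_force': 0.0, 'grip_width': 0.9976804597914111}
{'fx': 367.3834806173051, 'fy': 367.3834806173051, 'cx': 318.5127141602825, 'cy': 201.59463581804502, 'T': array([[-0.0263, -0.9976,  0.0644,  0.5246],
       [-0.9996,  0.0259, -0.0084,  0.0487],
       [ 0.0067, -0.0646, -0.9979,  0.9938],
       [ 0.    ,  0.    ,  0.    ,  1.    ]])}
{'fx': 438.02298172722516, 'fy': 438.02298172722516, 'cx': 327.98529177992714, 'cy': 199.04994438070676, 'T': array([[-0.7789, -0.3318,  0.5322, -0.1253],
       [-0.6271,  0.3977, -0.6698,  0.9651],
       [ 0.0106, -0.8554, -0.5178,  0.7779],
       [ 0.    ,  0.    ,  0.    ,  1.    ]])}
```

View pics/top0.png

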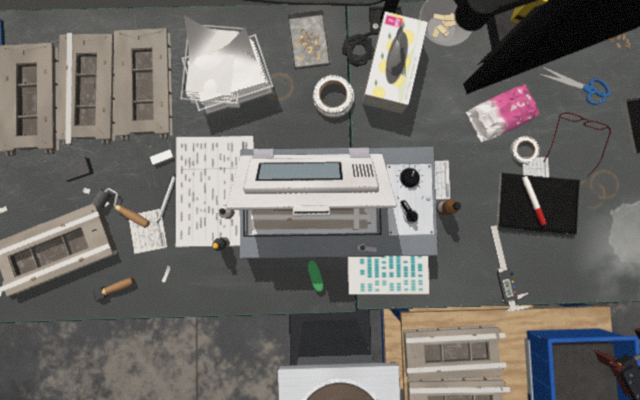

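View pics/scene0.png

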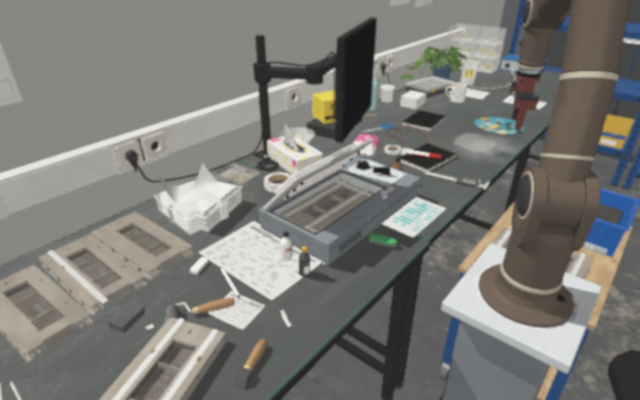

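The top view shows the box with its front edge near row 257, columns 241 to 436. The lid is open, with its tab near (311,210). The latch is near (367,247), the start lever near (408,210) and the dial near (410,177). I'll zoom in to measure.

```bash
python3 - <<'E'
import cv2
a=cv2.imread("pics/top0.png")[140:270,212:472]
cv2.imwrite("pics/z0.png",cv2.resize(a,None,fx=3,fy=3,interpolation=cv2.INTER_CUBIC))
E
```

```text
(no output)
```

View pics/z0.png

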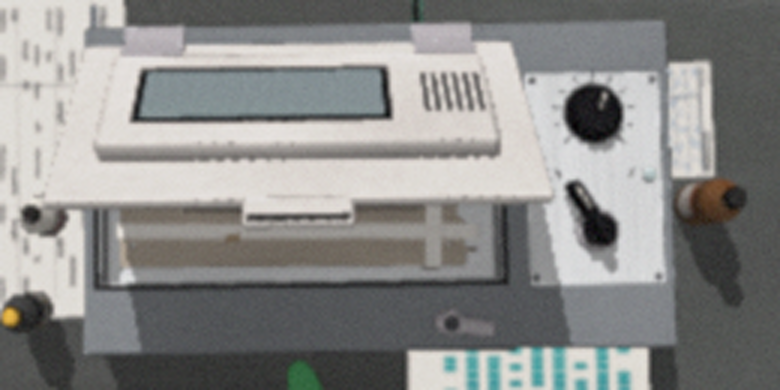

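```bash
cat > h.py <<'E'
import numpy as np
from scipy.optimize import least_squares
from bench import robot, cams, sensors, job_done
np.set_printoptions(precision=4,suppress=True)
P=cams.camera_params("top")
def proj(X,P=P):
    c=(np.atleast_2d(X)-P["T"][:3,3])@P["T"][:3,:3]
    return np.c_[P["fx"]*c[:,0]/c[:,2]+P["cx"],P["fy"]*c[:,1]/c[:,2]+P["cy"]]
def w(b,X):
    X=np.atleast_2d(X);c,s=np.cos(b[2]),np.sin(b[2])
    return np.c_[b[0]+c*X[:,0]-s*X[:,1],b[1]+s*X[:,0]+c*X[:,1],X[:,2]]
def tab(th,y=65,r=.212,h=.011): # lid point in box frame
    return np.array([.105-r*np.cos(th)-h*np.sin(th),y/1000,.08+r*np.sin(th)+h*np.cos(th)])
E
python3 - <<'E'
from h import *
uv=np.array([[84,353],[676,346],[665,20],[86,28],[452,323],[600,230],[594,112]])/3+[212,140]
X=np.array([[-143.5,245,80],[-143.5,-245,80],[129.5,-245,80],[129.5,245,80],[-119,-55,106],[-45,-180,108],[52,-180,96]])/1e3
r=least_squares(lambda b:(proj(w(b,X))-uv).ravel(),[.5,0,0],loss="soft_l1")
b=r.x;print(b,(proj(w(b,X))-uv))
# lid: plate front corners (r .202), tab tip
L=np.array([[45,206],[552,199],[244,224],[353,221]])/3+[212,140]
f=lambda t:(proj(w(b,np.array([tab(t,242,.202,.0),tab(t,-112,.202,.0),tab(t,103,.227,.0),tab(t,27,.227,0)])))-L).ravel()
q=least_squares(lambda p:f(p[0]),[.7]);print(q.x,f(q.x[0]).reshape(-1,2))
print("tab",w(b,tab(q.x[0])),"shut",w(b,tab(0)),"latch",w(b,X[4]),"start",w(b,X[5]))
for l in(-.2,-.1,0,.1,.2):
  print(l,(proj(w(b,[-.119+.036*np.sin(l),-.055-.036*np.cos(l),.106]))-[212,140])*3)
print("tip",(proj(w(b,[-.045+.046*np.cos(.58),-.18+.046*np.sin(.58),.111]))-[212,140])*3)
E
```

```text
[ 0.5882 -0.0071 -0.0141] [[-0.7565  0.8045]
 [ 0.2505  0.5775]
 [ 0.3308  0.2064]
 [-1.2393 -0.3833]
 [-0.6829 -0.1075]
 [ 1.2049 -0.549 ]
 [ 0.7835 -0.4787]]
[0.8616] [[-1.6667 -0.5373]
 [ 0.187  -0.2335]
 [-1.3089  0.2656]
 [ 0.0269  0.8123]]
tab [[0.5478 0.0585 0.2481]] shut [[0.4822 0.0594 0.091 ]] latch [[ 0.4685 -0.0604  0.106 ]] start [[ 0.5407 -0.1864  0.108 ]]
-0.2 [[494.1235 331.0978]]
-0.1 [[494.694  326.6209]]
0 [[494.8173 322.107 ]]
0.1 [[494.4925 317.6011]]
0.2 [[493.7232 313.1482]]
tip [[571.9314 180.7667]]
```

Units first: shifts go in units of 5 mm and turns go in units of 0.1 rad. So -0.0175 m is -3.5, 0.112 rad is 1.12.

```bash
echo '[[[0, 0, -3.5, 0, 0, 1.12], [0, 0, -3.5, 0, 0, 1.12], [0, 0, -3.5, 0, 0, 1.12], [0, 0, -3.5, 0, 0, 1.12], [0, 0, 0, 0, 0, 0]]]' > next.json && python3 nudge.py next.json 0.0 20
echo '[[[3.4, -7.2, 0, 0, 0, 0], [3.4, -7.2, 0, 0, 0, 0], [3.4, -7.2, 0, 0, 0, 0], [3.4, -7.2, 0, 0, 0, 0], [3.4, -7.2, 0, 0, 0, 0]]]' > next.json && python3 nudge.py next.json
```

```text
time: 0.52
tcp_pos: [0.2637, -0.5677, 0.3759]
tool_rot: [3.137, -0.03, 0.004]
contact_force: [0.1, -0.1, 0.1]
grip_width: 0.66
gripper_force: 0.0
time: 0.93
tcp_pos: [0.3508, -0.386, 0.3716]
tool_rot: [-3.141, 0.016, 0.002]
contact_force: [0.8, -0.7, 0.3]
grip_width: 0.282
gripper_force: 0.0
```

```bash
echo '[[[3.4, -7.2, 0, 0, 0, 0], [3.4, -7.2, 0, 0, 0, 0], [3.4, -7.2, 0, 0, 0, 0], [3.4, -7.2, 0, 0, 0, 0], [3.4, -7.2, 0, 0, 0, 0]]]' > next.json && python3 nudge.py next.json
echo '[[[3.4, -7.2, 0, 0, 0, 0], [3.4, -7.2, 0, 0, 0, 0], [3.4, -7.2, 0, 0, 0, 0], [3.4, -7.2, 0, 0, 0, 0], [3.4, -7.2, 0, 0, 0, 0]]]' > next.json && python3 nudge.py next.json
echo '[[[3.4, -7.2, 0, 0, 0, 0], [3.4, -7.2, 0, 0, 0, 0], [0, 0, 0, 0, 0, 0], [0, 0, 0, 0, 0, 0]]]' > next.json && python3 nudge.py next.json
python3 - <<'E'
from h import *
import cv2
print(cams.camera_params("wrist"))
cv2.imwrite("pics/w0.png",cams.snapshot("wrist")[:,:,::-1])
E
```

```text
time: 1.35
tcp_pos: [0.4381, -0.2071, 0.3719]
tool_rot: [-3.142, 0.016, 0.001]
contact_force: [1.0, -1.0, -0.1]
grip_width: 0.01
gripper_force: 0.0
time: 1.77
tcp_pos: [0.5255, -0.0284, 0.3718]
tool_rot: [3.142, -0.016, -0.001]
contact_force: [0.9, -0.6, -0.4]
grip_width: -0.001
gripper_force: 0.0
time: 2.1
tcp_pos: [0.5602, 0.0438, 0.3711]
tool_rot: [-3.141, 0.009, 0.003]
contact_force: [1.0, -1.0, 0.0]
grip_width: 0.004
gripper_force: 0.0
{'fx': 340.4914780404322, 'fy': 340.4914780404322, 'cx': 319.2594732636952, 'cy': 201.8396726420798, 'T': array([[-0.0067, -0.967 , -0.2546,  0.6293],
       [-1.    ,  0.0062,  0.0026,  0.0444],
       [-0.0009,  0.2547, -0.967 ,  0.4529],
       [ 0.    ,  0.    ,  0.    ,  1.    ]])}
```

View pics/w0.png

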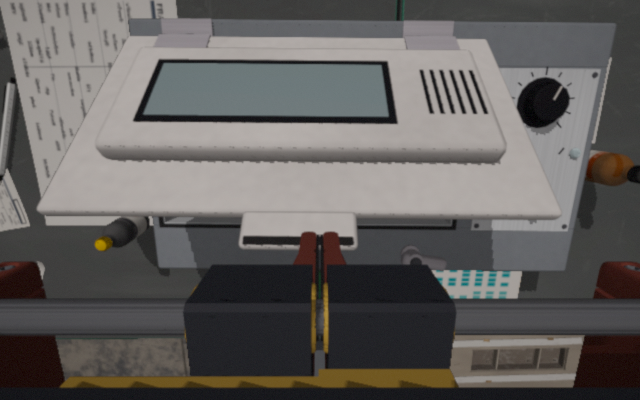

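The wrist view shows the tab between columns 241 and 356. Its front edge is at rows 236 to 246, and the closed fingers stand in front of it near (320,235). I'll refine the pose with both views.

```bash
python3 - <<'E'
from h import *
W=cams.camera_params("wrist")
X=np.array([[-143.5,245,80],[-143.5,-245,80],[129.5,-245,80],[129.5,245,80],[-119,-55,106],[-45,-180,108],[52,-180,96]])/1e3
uv=np.array([[84,353],[676,346],[665,20],[86,28],[452,323],[600,230],[594,112]])/3+[212,140]
iw=[0,1,2,4,6]; uw=np.array([[157,267],[568,270],[613,24],[410,257],[546,100]])
L=np.array([[45,206],[552,199],[244,224],[353,221]])/3+[212,140]
Lw=np.array([[38,210],[562,215],[241,246],[356,246],[243,236],[356,236]])
def tab(th,y,r,h): return np.array([.105-r*np.cos(th)+h*np.sin(th),y/1000,.08+r*np.sin(th)+h*np.cos(th)])
def f(p):
    b,t=p[:3],p[3]
    lid=np.array([tab(t,*a) for a in [(242,.202,.001),(-112,.202,.001),(103,.227,.003),(27,.227,.003),(103,.227,.011),(27,.227,.011)]])
    lw=w(b,lid)
    return np.concatenate([(proj(w(b,X))-uv).ravel(),(proj(w(b,X[iw]),W)-uw).ravel(),(proj(lw[:4])-L).ravel(),(proj(lw,W)-Lw).ravel()])
r=least_squares(f,[.588,-.007,-.014,.86],loss="soft_l1");p=r.x
print(p);print(f(p).reshape(-1,2))
b,t=p[:3],p[3]
for a in np.linspace(t,0,12): print(a,w(b,tab(a,65,.212,.011)))
print("latch",w(b,[-.119,-.055,.106]),"start",w(b,[-.045,-.18,.11]))
E
```

```text
[ 0.5902 -0.009  -0.0187  0.8444]
[[-0.2469 -0.4778]
 [ 0.7403  0.2185]
 [ 1.3083 -0.1422]
 [-0.2389 -1.6203]
 [-0.1328 -0.8425]
 [ 1.8927 -1.0397]
 [ 1.6384 -0.9573]
 [-0.9982  0.85  ]
 [-2.3547  0.9436]
 [ 5.573  -4.609 ]
 [ 4.6114  2.9505]
 [ 3.701  -0.3531]
 [-0.6124 -1.1075]
 [ 0.8742 -0.0154]
 [-0.4509 -0.6136]
 [ 0.8509  0.1072]
 [-0.6709  0.942 ]
 [-2.8448  0.0898]
 [-4.0172 -1.5027]
 [ 1.0786 -0.5753]
 [-8.5582  2.6311]
 [ 2.3685  3.5932]]
0.8444403119042504 [[0.5639 0.0565 0.2458]]
0.7676730108220458 [[0.5515 0.0567 0.2351]]
0.6909057097398412 [[0.5401 0.057  0.2236]]
0.6141384086576367 [[0.5295 0.0572 0.2112]]
0.537371107575432 [[0.5199 0.0573 0.198 ]]
0.46060380649322746 [[0.5114 0.0575 0.1841]]
0.3838365054110229 [[0.504  0.0576 0.1696]]
0.30706920432881823 [[0.4977 0.0578 0.1546]]
0.2303019032466137 [[0.4926 0.0579 0.1391]]
0.15353460216440917 [[0.4886 0.0579 0.1233]]
0.07676730108220453 [[0.4859 0.058  0.1072]]
0.0 [[0.4844 0.058  0.091 ]]
latch [[ 0.4702 -0.0618  0.106 ]] start [[ 0.5418 -0.1881  0.11  ]]
```

To row units: -0.003 m is -0.6, 0.003 m is 0.6.

```bash
echo '[[[0.4, -0.6, 1.4, 0, 0, 0], [0.4, -0.6, 1.4, 0, 0, 0], [0.4, -0.6, 1.4, 0, 0, 0], [0.4, -0.6, 1.4, 0, 0, 0], [0, 0, 0.6, 0, 0, 0]]]' > next.json && python3 nudge.py next.json
echo '[[[0, 0, 0.6, 0, 0, 0], [0, 0, 0.6, 0, 0, 0], [0, 0, 0.6, 0, 0, 0], [0, 0, 0, 0, 0, 0]]]' > next.json && python3 nudge.py next.json
```

```text
time: 2.57
tcp_pos: [0.5682, 0.0533, 0.3401]
tool_rot: [-3.141, 0.02, 0.003]
contact_force: [0.2, 0.0, 0.2]
grip_width: 0.004
gripper_force: 0.0
time: 2.9
tcp_pos: [0.5683, 0.0529, 0.3322]
tool_rot: [3.141, -0.021, -0.001]
contact_force: [-0.2, 0.5, -0.3]
grip_width: 0.005
gripper_force: 0.0
```

To row units: -0.003 m is -0.6, 0.003 m is 0.6.

```bash
echo '[[[-0.6, 0, 0.6, 0, 0, 0], [-0.6, 0, 0.6, 0, 0, 0], [-0.6, 0, 0.6, 0, 0, 0], [-0.6, 0, 0.6, 0, 0, 0]]]' > next.json && python3 nudge.py next.json
echo '[[[-0.6, 0, 0.6, 0, 0, 0], [-0.6, 0, 0.6, 0, 0, 0], [-0.6, 0, 0.6, 0, 0, 0], [-0.6, 0, 0.6, 0, 0, 0]]]' > next.json && python3 nudge.py next.json
```

```text
time: 3.23
tcp_pos: [0.5564, 0.0534, 0.321]
tool_rot: [-3.141, 0.021, -0.002]
contact_force: [-0.4, -0.4, 4.2]
grip_width: 0.007
gripper_force: 1.6
time: 3.57
tcp_pos: [0.5441, 0.0535, 0.3084]
tool_rot: [3.141, -0.021, 0.0]
contact_force: [0.4, 0.3, 3.3]
grip_width: 0.005
gripper_force: 1.4
```

To row units: -0.003 m is -0.6, 0.0035 m is 0.7.

```bash
echo '[[[-0.6, 0, 0.7, 0, 0, 0], [-0.6, 0, 0.7, 0, 0, 0], [-0.6, 0, 0.7, 0, 0, 0], [-0.6, 0, 0.7, 0, 0, 0], [-0.6, 0, 0.7, 0, 0, 0]]]' > next.json && python3 nudge.py next.json
echo '[[[-0.5, 0, 0.7, 0, 0, 0], [-0.5, 0, 0.7, 0, 0, 0], [-0.5, 0, 0.7, 0, 0, 0], [-0.4, 0, 0.7, 0, 0, 0], [-0.4, 0, 0.7, 0, 0, 0]]]' > next.json && python3 nudge.py next.json
echo '[[[-0.4, 0, 0.7, 0, 0, 0], [-0.4, 0, 0.7, 0, 0, 0], [-0.4, 0, 0.7, 0, 0, 0], [-0.4, 0, 0.7, 0, 0, 0], [-0.4, 0, 0.7, 0, 0, 0]]]' > next.json && python3 nudge.py next.json
```

```text
time: 3.98
tcp_pos: [0.5293, 0.0537, 0.2907]
tool_rot: [-3.141, 0.021, -0.0]
contact_force: [1.5, 0.2, 1.9]
grip_width: 0.001
gripper_force: 1.2
time: 4.4
tcp_pos: [0.5177, 0.0538, 0.2733]
tool_rot: [3.141, -0.021, -0.0]
contact_force: [0.5, 0.6, 1.9]
grip_width: 0.003
gripper_force: 1.1
time: 4.82
tcp_pos: [0.5079, 0.054, 0.2558]
tool_rot: [-3.141, 0.021, -0.001]
contact_force: [3.1, -0.8, 0.5]
grip_width: 0.003
gripper_force: 1.0
```

To row units: 0.0035 m is 0.7, -0.0017 m is -0.34.

```bash
echo '[[[-0.34, 0, 0.7, 0, 0, 0], [-0.34, 0, 0.7, 0, 0, 0], [-0.34, 0, 0.7, 0, 0, 0], [-0.32, 0, 0.7, 0, 0, 0], [-0.3, 0, 0.7, 0, 0, 0]]]' > next.json && python3 nudge.py next.json
echo '[[[-0.26, 0, 0.7, 0, 0, 0], [-0.26, 0, 0.7, 0, 0, 0], [-0.24, 0, 0.7, 0, 0, 0], [-0.2, 0, 0.7, 0, 0, 0], [-0.2, 0, 0.7, 0, 0, 0]]]' > next.json && python3 nudge.py next.json
echo '[[[-0.2, 0, 0.7, 0, 0, 0], [-0.2, 0, 0.7, 0, 0, 0], [-0.16, 0, 0.7, 0, 0, 0], [-0.14, 0, 0.7, 0, 0, 0], [-0.12, 0, 0.7, 0, 0, 0]]]' > next.json && python3 nudge.py next.json
```

```text
time: 5.23
tcp_pos: [0.4996, 0.0541, 0.2383]
tool_rot: [3.141, -0.021, -0.0]
contact_force: [1.8, -0.4, 0.6]
grip_width: 0.004
gripper_force: 0.9
time: 5.65
tcp_pos: [0.4937, 0.0541, 0.2207]
tool_rot: [3.141, -0.021, -0.001]
contact_force: [0.1, 0.7, 1.4]
grip_width: 0.006
gripper_force: 0.9
time: 6.07
tcp_pos: [0.4896, 0.0542, 0.2032]
tool_rot: [3.141, -0.021, -0.001]
contact_force: [0.0, 0.7, 1.1]
grip_width: 0.007
gripper_force: 0.8
```

To row units: 0.003 m is 0.6, -0.0005 m is -0.1.

```bash
echo '[[[-0.1, 0, 0.6, 0, 0, 0], [-0.1, 0, 0.6, 0, 0, 0], [-0.1, 0, 0.6, 0, 0, 0], [-0.1, 0, 0.6, 0, 0, 0], [-0.1, 0, 0.6, 0, 0, 0]]]' > next.json && python3 nudge.py next.json
echo '[[[-0.08, 0, 0.4, 0, 0, 0], [-0.06, 0, 0.4, 0, 0, 0], [-0.06, 0, 0.4, 0, 0, 0], [-0.04, 0, 0.4, 0, 0, 0], [-0.04, 0, 0.4, 0, 0, 0]]]' > next.json && python3 nudge.py next.json
echo '[[[-0.04, 0, 0.3, 0, 0, 0], [0, 0, 0.2, 0, 0, 0], [0, 0, 0.2, 0, 0, 0], [0, 0, 0.2, 0, 0, 0], [0, 0, 0.2, 0, 0, 0]]]' > next.json && python3 nudge.py next.json
```

```text
time: 6.48
tcp_pos: [0.4872, 0.0542, 0.1883]
tool_rot: [3.141, -0.021, -0.0]
contact_force: [0.5, 0.1, 1.7]
grip_width: 0.005
gripper_force: 0.8
time: 6.9
tcp_pos: [0.486, 0.0543, 0.1785]
tool_rot: [3.142, -0.021, 0.0]
contact_force: [-0.1, 0.2, 1.1]
grip_width: 0.003
gripper_force: 0.7
time: 7.32
tcp_pos: [0.4857, 0.0542, 0.173]
tool_rot: [3.141, -0.021, -0.0]
contact_force: [0.1, -0.5, 1.8]
grip_width: 0.009
gripper_force: 0.7
```

To row units: 0.0007 m is 0.14.

```bash
echo '[[[0, 0, 0.14, 0, 0, 0], [0, 0, 0.14, 0, 0, 0], [0, 0, 0.14, 0, 0, 0], [0, 0, 0, 0, 0, 0]]]' > next.json && python3 nudge.py next.json
echo '[[[0, 0, 0.1, 0, 0, 0], [0, 0, 0.1, 0, 0, 0], [0, 0, 0.1, 0, 0, 0], [0, 0, 0, 0, 0, 0]]]' > next.json && python3 nudge.py next.json
```

```text
time: 7.65
tcp_pos: [0.4856, 0.0543, 0.1714]
tool_rot: [3.141, -0.021, -0.0]
contact_force: [-1.2, -0.2, 6.0]
grip_width: 0.002
gripper_force: 3.2
time: 7.98
tcp_pos: [0.4856, 0.0543, 0.1712]
tool_rot: [3.141, -0.021, 0.0]
contact_force: [-7.6, -1.6, 23.2]
grip_width: 0.002
gripper_force: 11.4
```

```bash
echo '[[[0, 0, -4, 0, 0, 0], [0, 0, -5, 0, 0, 0], [-2.4, 7.2, 0, 0, 0, 0], [-2.4, 7.2, 0, 0, 0, 0], [-2.4, 7.2, 0, 0, 0, 0]]]' > next.json && python3 nudge.py next.json
echo '[[[-2.4, 7.2, 0, 0, 0, 0], [0, 0, 0, 0, 0, 0], [0, 0, 0, 0, 0, 0]]]' > next.json && python3 nudge.py next.json
python3 - <<'E'
from h import *
import cv2
print(cams.camera_params("wrist")["T"])
cv2.imwrite("pics/w1.png",cams.snapshot("wrist")[:,:,::-1])
cv2.imwrite("pics/t1.png",cams.snapshot("top")[:,:,::-1])
E
```

```text
time: 8.4
tcp_pos: [0.448, -0.054, 0.2149]
tool_rot: [3.141, -0.018, 0.002]
contact_force: [0.2, -0.3, -0.9]
grip_width: 0.005
gripper_force: 0.0
time: 8.65
tcp_pos: [0.4352, -0.0911, 0.2145]
tool_rot: [3.141, -0.028, -0.0]
contact_force: [-0.5, 1.0, 0.8]
grip_width: 0.004
gripper_force: 0.0
[[-0.0189 -0.9674 -0.2527  0.504 ]
 [-0.9998  0.0185  0.0042 -0.0913]
 [ 0.0006  0.2527 -0.9675  0.2965]
 [ 0.      0.      0.      1.    ]]
```

View pics/w1.png

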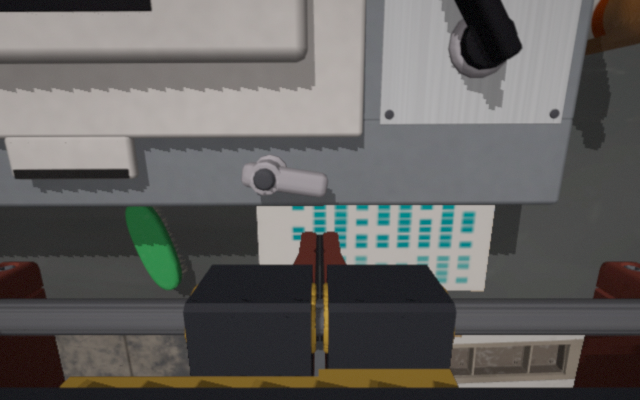

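The wrist view shows the lid down flat. The latch pivot is at (264,180) with its arm end at (326,185), and the start switch hub is near (478,45).

```bash
cat >> h.py <<'E'
def ray(uv,z,P):
    d=P["T"][:3,:3]@np.array([(uv[0]-P["cx"])/P["fx"],(uv[1]-P["cy"])/P["fy"],1]);o=P["T"][:3,3]
    return o+d*(z-o[2])/d[2]
E
python3 - <<'E'
from h import *
W=cams.camera_params("wrist")
for n,u,z in[("piv",(264,180),.106),("tip",(326,184),.106),("hub",(487,40),.110),("lidfrontR",(362,135),.09),("panelFR",(557,202),.08),("ledgefront",(300,204),.08),("boxR",(557,202),.08)]: print(n,ray(u,z,W))
E
```

```text
piv [ 0.4686 -0.0564  0.106 ]
tip [ 0.4658 -0.0916  0.106 ]
hub [ 0.5395 -0.1733  0.11  ]
lidfrontR [ 0.492  -0.1136  0.09  ]
panelFR [ 0.4463 -0.2438  0.08  ]
ledgefront [ 0.4473 -0.0748  0.08  ]
boxR [ 0.4463 -0.2438  0.08  ]
```

To row units: -0.005 m is -1, 0.013 m is 2.6.

```bash
echo '[[[0, -1, 2.6, 0, 0, 0], [0, 0, 2.6, 0, 0, 0], [0, 0, 2.5, 0, 0, 0], [0, 0, 0, 0, 0, 0]]]' > next.json && python3 nudge.py next.json
echo '[[[0.8, 0, 0, 0, 0, 0], [0.8, 0, 0, 0, 0, 0], [0.9, 0, 0, 0, 0, 0], [0.9, 0, 0, 0, 0, 0]]]' > next.json && python3 nudge.py next.json
echo '[[[0.52, 0.4, 0, 0, 0, 0], [0.52, 0.4, 0, 0, 0, 0], [0.52, 0.4, 0, 0, 0, 0]]]' > next.json && python3 nudge.py next.json
```

```text
time: 9.08
tcp_pos: [0.4354, -0.0822, 0.1742]
tool_rot: [-3.14, 0.016, 0.005]
contact_force: [-0.8, -0.7, 0.5]
grip_width: 0.006
gripper_force: 0.0
time: 9.42
tcp_pos: [0.4525, -0.0849, 0.1763]
tool_rot: [3.14, -0.021, -0.003]
contact_force: [-7.6, -3.3, 3.4]
grip_width: 0.003
gripper_force: 3.6
time: 9.67
tcp_pos: [0.4607, -0.0903, 0.1761]
tool_rot: [-3.141, 0.02, 0.001]
contact_force: [-3.9, 1.1, 0.5]
grip_width: 0.005
gripper_force: 1.3
```

To row units: 0.003 m is 0.6, 0.0007 m is 0.14.

```bash
echo '[[[0.6, 0.14, 0, 0, 0, 0], [0.6, 0.14, 0, 0, 0, 0], [0.6, 0.14, 0, 0, 0, 0], [0.6, 0.12, 0, 0, 0, 0]]]' > next.json && python3 nudge.py next.json
echo '[[[0.7, -0.2, 0, 0, 0, 0], [0.7, -0.2, 0, 0, 0, 0], [0.7, -0.2, 0, 0, 0, 0], [0.7, -0.28, 0, 0, 0, 0]]]' > next.json && python3 nudge.py next.json
echo '[[[0.52, -0.54, 0, 0, 0, 0], [0.52, -0.54, 0, 0, 0, 0], [0.52, -0.54, 0, 0, 0, 0], [0.52, -0.54, 0, 0, 0, 0]]]' > next.json && python3 nudge.py next.json
echo '[[[0, -0.3, 0, 0, 0, 0], [0, -0.3, 0, 0, 0, 0], [0, -0.3, 0, 0, 0, 0], [0, 0, 0, 0, 0, 0]]]' > next.json && python3 nudge.py next.json
```

```text
time: 10.0
tcp_pos: [0.4731, -0.0935, 0.1761]
tool_rot: [3.141, -0.021, 0.001]
contact_force: [-3.5, -0.5, 0.6]
grip_width: 0.006
gripper_force: 1.0
time: 10.33
tcp_pos: [0.4873, -0.089, 0.1761]
tool_rot: [3.141, -0.021, 0.001]
contact_force: [-1.2, -0.8, 0.5]
grip_width: 0.003
gripper_force: 0.9
time: 10.67
tcp_pos: [0.4976, -0.0781, 0.1761]
tool_rot: [3.141, -0.021, 0.0]
contact_force: [-1.1, -2.0, 0.9]
grip_width: 0.001
gripper_force: 0.9
time: 11.0
tcp_pos: [0.4981, -0.0763, 0.1763]
tool_rot: [3.138, -0.023, 0.003]
contact_force: [2.1, -9.9, -2.5]
grip_width: 0.006
gripper_force: 5.0
```

To row units: -0.02 m is -4, 0.01 m is 2.

```bash
echo '[[[0, -0.1, 0, 0, 0, 0], [0, 2, 0, 0, 0, 0], [0, 2, 0, 0, 0, 0], [0, 1, -4, 0, 0, 0], [0, 0, -4, 0, 0, 0]]]' > next.json && python3 nudge.py next.json
echo '[[[0, 4, 0, 0, 0, 0], [0, 4, 0, 0, 0, 0], [0, 0, 0, 0, 0, 0], [0, 0, 0, 0, 0, 0]]]' > next.json && python3 nudge.py next.json
python3 - <<'E'
from h import *
import cv2
a=cams.snapshot("wrist")[:,:,::-1];t=cams.snapshot("top")[150:270,232:448,::-1]
cv2.imwrite("pics/c2.png",a);cv2.imwrite("pics/t2.png",cv2.resize(t,None,fx=3,fy=3,interpolation=cv2.INTER_CUBIC))
E
```

```text
time: 11.42
tcp_pos: [0.4962, -0.0997, 0.2156]
tool_rot: [-3.141, 0.023, 0.004]
contact_force: [-0.1, 0.6, 0.1]
grip_width: 0.007
gripper_force: 0.0
time: 11.75
tcp_pos: [0.4963, -0.1394, 0.2161]
tool_rot: [-3.141, 0.024, -0.0]
contact_force: [0.8, 0.3, 0.1]
grip_width: 0.002
gripper_force: 0.0
```

View pics/c2.png

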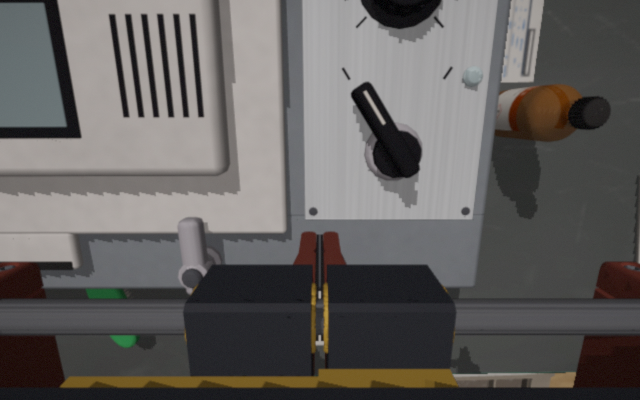

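View pics/t2.png

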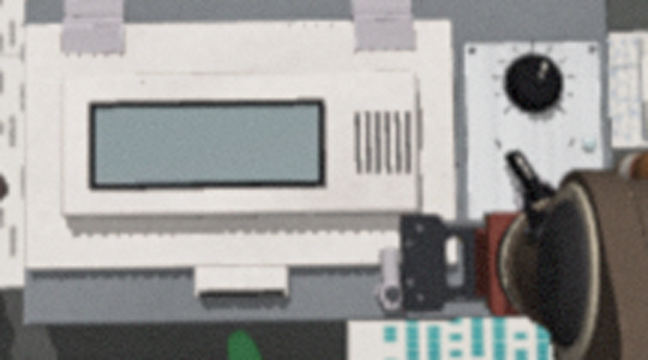

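The lid is shut, and the turnbutton stands square across its edge (pivot (197,272), tip (190,222)). The lever tip is at (363,90) and the hub near (397,150).

```bash
python3 - <<'E'
from h import *
W=cams.camera_params("wrist")
for n,u,z in[("tip",(363,87),.111),("piv",(396,148),.11),("fingertip",(320,235),.136),("latchtip",(190,220),.106),("latchpiv",(193,272),.106)]: print(n,ray(u,z,W))
P=cams.camera_params("top")
for n,u,z in[("tip",(232+514/3,150+152/3),.111),("ltip",(232+390/3,150+250/3),.106),("lpiv",(232+391/3,150+293/3),.106)]: print(n,ray(u,z,P))
E
```

```text
tip [ 0.578  -0.1605  0.111 ]
piv [ 0.5461 -0.1793  0.11  ]
fingertip [ 0.5057 -0.1371  0.136 ]
latchtip [ 0.5051 -0.0603  0.106 ]
latchpiv [ 0.4716 -0.0585  0.106 ]
tip [ 0.5785 -0.1634  0.111 ]
ltip [ 0.5025 -0.0616  0.106 ]
lpiv [ 0.4682 -0.0612  0.106 ]
```

To row units: 0.02 m is 4, 0.018 m is 3.6.

```bash
echo '[[[4, 0.2, 0, 0, 0, 0], [4, 0.2, 0, 0, 0, 0], [3.6, 0, 0, 0, 0, 0], [0, 0, 0, 0, 0, 0], [0, 0, 0, 0, 0, 0]]]' > next.json && python3 nudge.py next.json - 40
echo '[[[0, 0, 2.8, 0, 0, 0], [0, 0, 2.8, 0, 0, 0], [0, 0, 2.4, 0, 0, 0], [0, 0, 0, 0, 0, 0]]]' > next.json && python3 nudge.py next.json
```

```text
time: 12.27
tcp_pos: [0.5546, -0.1398, 0.2155]
tool_rot: [-3.141, 0.018, 0.001]
contact_force: [-1.9, 0.5, -0.0]
grip_width: 0.004
gripper_force: 0.0
time: 12.6
tcp_pos: [0.5522, -0.1406, 0.1737]
tool_rot: [-3.141, 0.02, 0.007]
contact_force: [-1.2, -1.1, 0.4]
grip_width: 0.004
gripper_force: 0.0
```

```bash
echo '[[[0.4, 0.6, 0, 0, 0, 0], [0.4, 0.8, 0, 0, 0, 0], [0.6, 0.4, 0, 0, 0, 0], [0.6, 0.4, 0, 0, 0, 0], [0.8, 0.6, 0, 0, 0, 0]]]' > next.json && python3 nudge.py next.json
echo '[[[0.6, 0.8, 0, 0, 0, 0], [0.6, 0.8, 0, 0, 0, 0], [0.4, 0.8, 0, 0, 0, 0], [0.6, 0.8, 0, 0, 0, 0], [0.4, 0.8, 0, 0, 0, 0]]]' > next.json && python3 nudge.py next.json
```

```text
time: 13.02
tcp_pos: [0.5679, -0.1552, 0.1762]
tool_rot: [-3.141, 0.021, 0.002]
contact_force: [-3.5, 2.8, 0.9]
grip_width: 0.007
gripper_force: 1.5
time: 13.43
tcp_pos: [0.581, -0.1751, 0.1758]
tool_rot: [-3.14, 0.02, 0.001]
contact_force: [-4.6, 6.1, 0.9]
grip_width: -0.0
gripper_force: 3.0
```

```bash
echo '[[[0.2, 0.6, 0, 0, 0, 0], [0.2, 0.6, 0, 0, 0, 0], [0, 0.6, 0, 0, 0, 0], [0, 0, 0, 0, 0, 0]]]' > next.json && python3 nudge.py next.json
echo '[[[0, 0.3, 0, 0, 0, 0], [0, 0.3, 0, 0, 0, 0], [0, 0, 0, 0, 0, 0], [0, 0, 0, 0, 0, 0]]]' > next.json && python3 nudge.py next.json
```

```text
time: 13.77
tcp_pos: [0.583, -0.1839, 0.1757]
tool_rot: [-3.14, 0.02, 0.001]
contact_force: [-1.5, 5.7, -1.4]
grip_width: 0.004
gripper_force: 2.5
time: 14.1
tcp_pos: [0.5831, -0.1862, 0.1758]
tool_rot: [-3.14, 0.019, 0.0]
contact_force: [-1.2, 6.4, -2.4]
grip_width: 0.008
gripper_force: 2.6
```

To row units: 0.0015 m is 0.3.

```bash
echo '[[[0, 0.3, 0, 0, 0, 0], [0, 0.3, 0, 0, 0, 0], [0, 0, 0, 0, 0, 0], [0, 0, 0, 0, 0, 0]]]' > next.json && python3 nudge.py next.json
echo '[[[0, 0.2, 0, 0, 0, 0], [0, 0.2, 0, 0, 0, 0], [0, 0, 0, 0, 0, 0], [0, 0, 0, 0, 0, 0]]]' > next.json && python3 nudge.py next.json
```

```text
time: 14.43
tcp_pos: [0.5833, -0.1891, 0.1758]
tool_rot: [-3.139, 0.019, -0.001]
contact_force: [-0.5, 6.2, -1.4]
grip_width: 0.004
gripper_force: 2.6
time: 14.77
tcp_pos: [0.5834, -0.1911, 0.1759]
tool_rot: [-3.14, 0.019, -0.001]
contact_force: [-0.8, 6.6, -1.1]
grip_width: 0.004
gripper_force: 2.7
```

To row units: 0.0015 m is 0.3.

```bash
echo '[[[0, 0.3, 0, 0, 0, 0], [0, 0.3, 0, 0, 0, 0], [0, 0, 0, 0, 0, 0], [0, 0, 0, 0, 0, 0]]]' > next.json && python3 nudge.py next.json
echo '[[[0, 0.3, 0, 0, 0, 0], [0, 0.3, 0, 0, 0, 0], [0, 0, 0, 0, 0, 0], [0, 0, 0, 0, 0, 0]]]' > next.json && python3 nudge.py next.json
```

```text
time: 15.1
tcp_pos: [0.5836, -0.1932, 0.176]
tool_rot: [-3.138, 0.018, -0.001]
contact_force: [-0.9, 8.8, -1.9]
grip_width: 0.008
gripper_force: 3.6
time: 15.43
tcp_pos: [0.5836, -0.1936, 0.1758]
tool_rot: [-3.135, 0.015, -0.0]
contact_force: [-0.9, 14.9, 1.1]
grip_width: 0.003
gripper_force: 5.9
```

```bash
for i in 1 2 3; do echo '[[[0, 0, 0, 0, 0, 0], [0, 0, 0, 0, 0, 0], [0, 0, 0, 0, 0, 0], [0, 0, 0, 0, 0, 0], [0, 0, 0, 0, 0, 0]]]' > next.json && python3 nudge.py next.json | grep -E 'time|contact'; done
echo '[[[0, -2, 0, 0, 0, 0], [0, -2, 0, 0, 0, 0], [0, -2.4, 0, 0, 0, 0], [0, -2.4, 0, 0, 0, 0], [0, -2.4, 0, 0, 0, 0]]]' > next.json && python3 nudge.py next.json
echo '[[[-1.6, -1, 0, 0, 0, 0], [0, 0, 0, 0, 0, 0], [0, 0, -6, 0, 0, 0], [0, 0, -6, 0, 0, 0], [-6, -4, -4, 0, 0, 0]]]' > next.json && python3 nudge.py next.json
echo '[[[-8, -2, 0, 0, 0, 0], [-8, -2, 0, 0, 0, 0], [-8, -2, 0, 0, 0, 0], [0, 0, 0, 0, 0, 0], [0, 0, 0, 0, 0, 0]]]' > next.json && python3 nudge.py next.json
python3 - <<'E'
from h import *
import cv2
a=cams.snapshot("wrist")[:,:,::-1];t=cams.snapshot("top")[130:280,202:472,::-1]
t=cv2.resize(t,(640,356),interpolation=cv2.INTER_CUBIC)
cv2.imwrite("pics/f.png",cv2.resize(np.vstack([t,a[:240]]),(640,596)))
E
```

```text
time: 15.85
contact_force: [-1.0, 15.3, 0.3]
time: 16.27
contact_force: [-1.7, 15.4, -0.1]
time: 16.68
contact_force: [-1.2, 14.0, 1.5]
time: 17.1
tcp_pos: [0.5832, -0.1422, 0.1761]
tool_rot: [3.141, -0.022, -0.0]
contact_force: [-0.4, -0.3, 0.0]
grip_width: 0.008
gripper_force: 0.0
time: 17.52
tcp_pos: [0.5489, -0.1212, 0.2583]
tool_rot: [3.139, -0.028, 0.008]
contact_force: [0.6, 0.9, 1.2]
grip_width: 0.001
gripper_force: 0.0
time: 17.93
tcp_pos: [0.4241, -0.0861, 0.2565]
tool_rot: [3.14, -0.022, 0.0]
contact_force: [0.7, 0.2, 0.6]
grip_width: 0.004
gripper_force: 0.0
```

View pics/f.png

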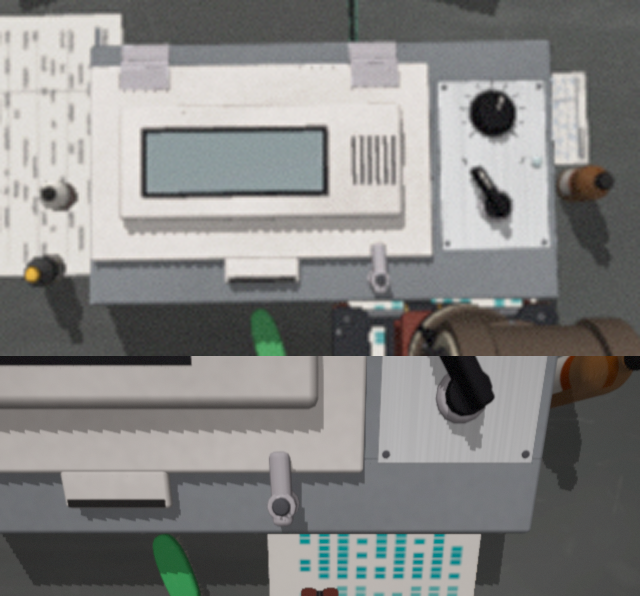

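The lid is shut and the turnbutton is square across its edge, from (380,285) to (378,248). The lever has sprung back to rest, with its tip at (476,172). The dial is unchanged, all three bottles are standing, and the gripper is clear.

```bash
python3 -c "
from bench import robot, cams, sensors, job_done
print(job_done())"
```

```text
the job is handed in; nothing more can be done
None
```

The job is handed in at about 18 s of the 67 s allowed: the lid is shut and fastened, and the start switch was held at its stop for about 1.3 s and sprang back. The last images show the dial unchanged and all three bottles standing; the casting was never touched but is now hidden under the lid.

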